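# Reject the spent cartridge and hold the drain rod out at its mark

## Robot

A 7-joint arm with a two-finger parallel gripper is mounted at the origin on the work surface. World frame = base frame: x ahead of the robot, y to its left, z up, the work surface at z = 0. Lengths are in mm, angles in rad, forces in N, time in s.
With the tool pointing down it reaches from about 400 to 900 mm from the base axis. Payload 5.5 kg.
Tool frame: the origin (TCP) lies on the centre line of the jaws, within the pads' length; the fingertips stand robot.finger_overhang ahead of it and the grasp point (between the pads) lies 8 mm behind it (robot.finger_overhang is the distance from the TCP to the fingertips, in mm); x points along the fingers, y is the direction in which the jaws open and shut, and the axes are right-handed (so a half turn about x gives the same grasp; the last joint's range is limited). The gripper opens to 92 mm and grips with 3 to 60 N. Pads are 19 mm wide; open, the fingers measure 130 mm over their backs; the gripper's body (75 mm by 190 mm) begins 47 mm behind the grasp point.
Start: joints at [1.606, 0.501, -0.427, 1.55, 0.221, 1.138, -0.21], TCP at [146.826, -633.199, 237.729] pointing down, gripper open.
Joint ranges: [-2.88, 2.88], [-0.31, 2.03], [-1.54, 1.56], [0.2, 2.42], [-1.41, 4.55], [0.19, 2.02], [-2.57, 2.57]. Speed limits (rad/s): [2.57, 2.57, 3.14, 3.14, 3.14, 3.14, 3.14].

## Interface

Orientations are given as a unit quaternion [x, y, z, w].
In Python, from cell import robot gives the robot as it stands.
- The arm moves only by the shell command python3 -m jog 'ROWS' [OPENING]. ROWS is JSON, one flat list of numbers, 6 for each row, row after row: the shift along the tool's x, y, z in units of 0.1 m (1.0 is 0.1 m), then the turn, a rotation vector about the tool's x, y, z in units of 2 rad (1.0 is 2 rad). In form: [tx, ty, tz, rx, ry, rz, tx, ty, tz, rx, ry, rz, ...]. A call has 1 to 12 rows; each row shifts and turns the pose as measured when the row begins, along the tool's axes as they then stand; what a row does not reach is not made up. A row lasts 1/8 s, in which the tool goes at most 62.5 mm and 10.7 degrees, less where a joint would pass 70% of its speed; a pose out of reach is approached as far as the arm can. A call with a number of a shift or a turn outside -1 to 1 is refused whole. A call with a gripper value outside its range is refused whole. OPENING is the closure, from -1 (fully open) to 1 (shut), set as the call begins (- or left out, the last holds). The fingers move at their own pace and stop on an object; the grip force is fixed at half the most. Time passes only in rows, so rows that do not move let the fingers close. It gives the time, the measured TCP pose, the force and the opening at its end, in the units of the state.
- robot.get_obs(): the state, without advancing time (a new reading comes with each control period).
- robot.camera(name): name is "side" or "top"; returns the picture (400x640x3 uint8, red, green, blue); there is no depth.
- robot.camera_params(name): a dict with "intrinsics" (3x3 intrinsics, pixels), "D" ([k1, k2, p1, p2, k3] as OpenCV has them; the pictures are not rectified), "camera_from_world" (4x4, takes a point from world to camera coordinates). Camera axes: x right, y down, z forward; pixel columns grow to the right and rows downward; lengths in mm; the calibration is good to about 2 mm. A picture is of the moment at which its call begins. camera_params takes no time and is no camera call.
- robot.hand_in(): hands the job in, once; it reports no verdict.
The state is a dict: "time_s": time; "q": joint angles; "dq": joint speeds; "joint_torque": joint torques, N m; "tcp_pos": TCP position; "ee_rot": TCP orientation; "ft_force": force on the tool from outside, world axes, zero at the start; "wrist_torque": the same for the moment, N m; "width": finger opening in mm.
Only numpy, scipy, OpenCV 4.12 (cv2) and the standard library are available. Lean on these libraries where they do the work, as an engineer would, in place of code of your own. Each camera call takes 0.05 s, during which the arm holds its last target.

## Task

Take the spent (brown) cartridge out of the extraction unit and drop it in the red reject box. Then drain the unit: pull its sprung rod out by the orange grip until the red pointer stands over the green mark, and keep holding it there - finish with the gripper still holding the rod at the mark. Leave the fresh white cartridge in its seat and do not disturb the bottle or the tape roll.

Things in the scene. Friction and masses are not known exactly. Their poses are not given: they have to be found in the camera images.
- spent_center (a point): Spent cartridge, loose, brown: upright cylinder 17 mm in diameter, 90 mm long, with a 22 mm rim on the top 4 mm; 20 to 45 g. This point is its centre, half-way up; z along its length. It stands in one of two seats (20 mm wide and deep, 80 mm apart) on the flat housing top, 90 mm above the bench: exposed from 25 mm below this point to 45 mm above.
- fresh_center (a point): Fresh cartridge, loose, white with a blue rim, the same shape and size, standing in the other seat; leave it there. This point is at its centre.
- reject_box: Red open-topped reject box, fixed, 160 (x) x 130 (y) x 70 mm high, walls and floor 4 mm. Origin at the centre of its underside. It stands left or right of the unit.
- clean_tray: White open-topped tray of the same size for clean parts, empty, fixed, on the side opposite the reject box; not used. Origin at the centre of its underside.
- unit: Blue and ivory extraction unit, fixed. Origin on the bench below the rod, at the housing's front face; x points into the housing, y to the scale rail. Housing: x 0 to 110, y -65 to 85, height 90 mm; seats at x 55, y -40 and 40. The 14 mm rod (axis 50 mm up) telescopes along -x out of a 26 mm tube 25 mm long. Scale rail: 18 mm wide, top 30 mm up, at y 60, from x 0 to -170.
- drain_rod (a joint): How far the rod is pulled out, m: 0 fully in (where it starts), 0.10 at its end stop; it moves along the unit's -x. An inner spring draws it back in: about 5 N at 0, growing by 0.8 N per cm.
- grip (a point): Orange grip plate at the rod's outer end: 14 mm thick along the rod (unit x), 30 mm wide (y), from 35 to 120 mm above the bench. This point is in its middle plane, 97 mm up: 23 mm below its top edge, 40 mm above the rod's top; axes as the unit's. With the rod in, 78 mm are free between plate and housing.
- pointer (a point): Tip of the red pointer, a 4 mm wide bar on the orange grip, reaching 71 mm to the unit's +y side over the scale rail, 36 to 40 mm above the bench; it moves with the rod. This point is 62 mm to the +y side of the grip point, level with it along the rod. Axes as the unit's.
- mark: Green length mark clipped over the scale rail, fixed, 12 mm long along the rail, 24 mm across, 3 mm thick on top; it lies 40 to 70 mm further out (unit -x) than the pointer does with the rod in. Origin at its middle, on the rail's top face; axes as the unit's. The pointer passes 3 mm above it.
- bottle_center (a point): Bystander: closed white bottle with blue cap, 64 mm in diameter, 130 mm high, loose. This point is on its axis, 65 mm up.
- tape: Bystander: roll of tape lying flat, 90 mm in diameter, 40 mm high, loose. Origin at the centre of its underside.

How it is judged (in metres and radians):
On the way, in this order (a step that is already met when the one before it is completed fails the run):
1. the spent cartridge is in the reject box, let go and at rest, while the rod is still in (x of spent_center in the frame of reject_box between -0.076 and 0.076 m and y of spent_center in the frame of reject_box between -0.061 and 0.061 m and z of spent_center in the frame of reject_box between 0 and 0.07 m and contact force between spent and the fingers below 0.05 N and linear speed of spent below 0.05 m/s and value of joint drain_rod below 0.02 m), for 0.2 s.
2. the rod is held out with its pointer over the green mark (x of pointer in the frame of mark between -0.006 and 0.006 m and contact force between drain_rod and the fingers above 2 N), for 0.5 s.
At the end, for the whole second after the job is handed in: Spent cartridge still, in the reject box, its centre below the rim. Fingers hold the rod still, pointer middle within 6 mm of the mark middle along the rail, nothing else holding it. Fresh cartridge within 15 mm, bottle and tape within 30 mm of their starts (all of step 2 and x of spent_center in the frame of reject_box between -0.076 and 0.076 m and y of spent_center in the frame of reject_box between -0.061 and 0.061 m and z of spent_center in the frame of reject_box between 0 and 0.07 m and linear speed of spent below 0.05 m/s and velocity of joint drain_rod between -0.01 and 0.01 m/s and contact force between drain_rod and spent below 0.1 N and contact force between drain_rod and bottle below 0.1 N and contact force between drain_rod and tape below 0.1 N and distance of fresh_center from where it was at the start of the episode below 0.015 m and distance of each of bottle_center, tape from where it was at the start of the episode below 0.03 m); the arm keeps its last pose, push and grip.
It fails at once if the fresh cartridge is taken out or knocked (distance of fresh_center from where it was at the start of the episode above 0.015 m).
It fails at once if the bottle is disturbed (distance of bottle_center from where it was at the start of the episode above 0.03 m).
It fails at once if the tape roll is disturbed (distance of tape from where it was at the start of the episode above 0.03 m).
It also fails if it takes over 48 s, if anything falls off the work surface, if the arm or the gripper's body presses on something with over 40 N, if the wrist force passes 120 N, or if a joint passes its speed limit or range.

## Working session

There is one attempt and no reset: what is moved stays moved. The work goes in short steps, Python scripts to look and compute and a shell command to move; the robot and the scene stay as the last step left them, time stands still between calls to the robot, and variables do not carry over. Pictures are saved under pics/ and viewed, and the job is handed in when it is done.

```bash
mkdir -p pics; ls
python3 - <<'E'
from cell import robot
import cv2,numpy as np
for n in("side","top"):
    im=robot.camera(n); cv2.imwrite(f"pics/{n}0.png",im[:,:,::-1])
    p=robot.camera_params(n); print(n,{k:np.round(np.array(v),4).tolist() for k,v in p.items()})
print(robot.get_obs(), robot.finger_overhang)
E
```

```text
pics
side {'intrinsics': [[410.3299, 0.0, 319.8444], [0.0, 410.3299, 190.0705], [0.0, 0.0, 1.0]], 'D': [-0.0963, 0.0, 0.0, 0.0, 0.0], 'camera_from_world': [[-0.7538, -0.6566, 0.0255, 431.514], [-0.369, 0.3909, -0.8432, 296.7062], [0.5437, -0.645, -0.537, 592.4974], [0.0, 0.0, 0.0, 1.0]]}
top {'intrinsics': [[440.9254, 0.0, 319.0042], [0.0, 440.9254, 208.0665], [0.0, 0.0, 1.0]], 'D': [-0.1038, 0.0, 0.0, 0.0, 0.0], 'camera_from_world': [[-0.0718, -0.9974, -0.0018, 3.3774], [-0.9757, 0.0706, -0.2074, 587.0438], [0.207, -0.0132, -0.9783, 1101.1049], [0.0, 0.0, 0.0, 1.0]]}
{'time_s': 0.1, 'q': array([ 1.6062013 ,  0.50175143, -0.42679323,  1.55131661,  0.22081001,
        1.13831656, -0.21031769]), 'dq': array([-1.95308994e-04, -3.15009580e-03,  3.70317885e-05, -2.97755591e-03,
       -6.12788700e-04,  1.46194884e-04,  6.74551536e-05]), 'joint_torque': array([-1.15390526e-02, -5.67866457e+01, -5.83850116e+00, -2.79912865e+01,
       -6.88541355e-02,  2.39748659e-02,  6.66603455e-05]), 'tcp_pos': array([ 146.60154327, -632.63344442,  236.7944719 ]), 'ee_rot': array([-0.70247015, -0.08098187,  0.70257842, -0.0797571 ]), 'ft_force': array([-0.1305239 ,  0.44827672, -0.20893923]), 'wrist_torque': array([ 0.00364149, -0.0491689 , -0.01974004]), 'width': 91.86550133494458} 11.0
```

View pics/side0.png

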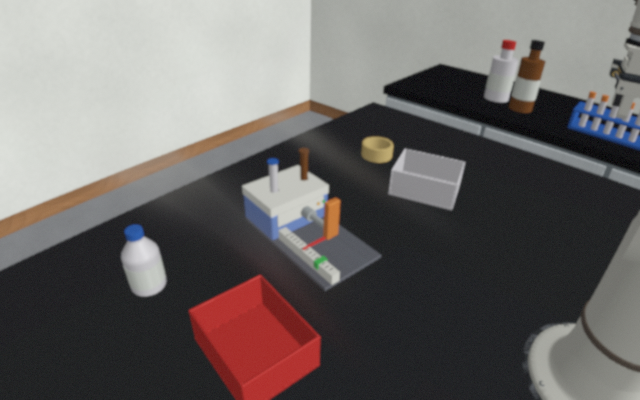

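View pics/top0.png

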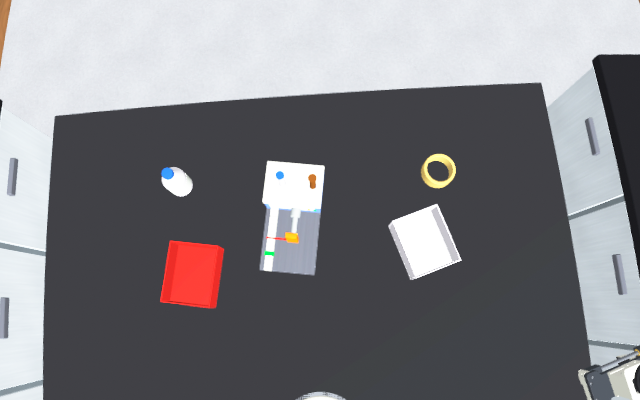

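Run:
```python
import cv2
a=cv2.imread("pics/side0.png")[140:290,230:390]; cv2.imwrite("pics/sc.png",cv2.resize(a,None,fx=5,fy=4.0,interpolation=2)) 
b=cv2.imread("pics/top0.png")[150:285,250:340]; cv2.imwrite("pics/tc.png",cv2.resize(b,None,fx=4.4,fy=4.4,interpolation=2))
```

```text
(no output)
```

View pics/sc.png

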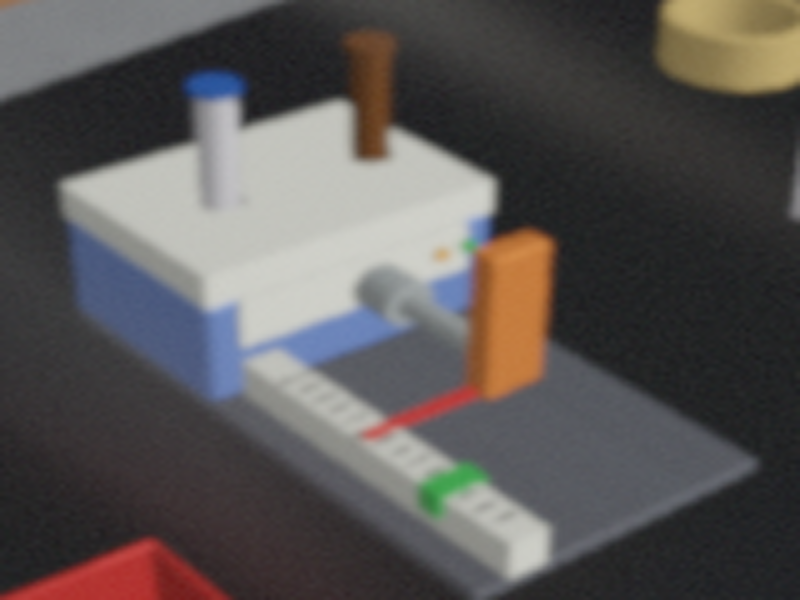

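View pics/tc.png

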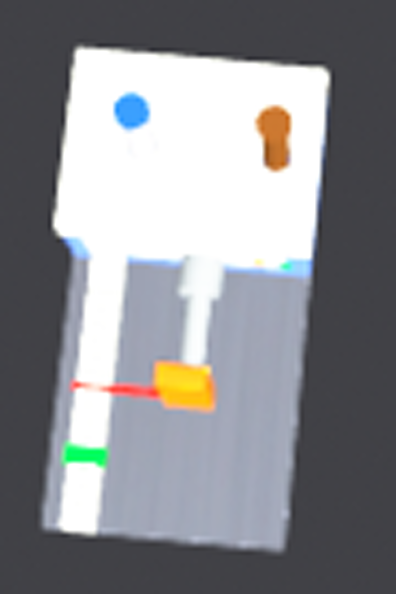

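```bash
cat > h.py <<'E'
from cell import robot
import cv2,numpy as np
from scipy.optimize import least_squares
P={n:robot.camera_params(n) for n in("side","top")}
def proj(n,X):
    p=P[n];T=np.array(p["camera_from_world"]);X=np.atleast_2d(X).astype(float)
    return cv2.projectPoints(X,cv2.Rodrigues(T[:3,:3])[0],T[:3,3],np.array(p["intrinsics"]),np.array(p["D"]))[0][:,0]
def ray(n,uv,z):
    p=P[n];T=np.array(p["camera_from_world"])
    a=cv2.undistortPoints(np.array([[uv]],float),np.array(p["intrinsics"]),np.array(p["D"]))[0,0]
    d=T[:3,:3].T@np.array([a[0],a[1],1]);c=-T[:3,:3].T@T[:3,3]
    return c+d*(z-c[2])/d[2]
S=lambda x,y:(230+x/5,140+y/4)
Tp=lambda x,y:(250+x/4.4,150+y/4.4)
E
cat > fit.py <<'E'
from h import *
O=[("side",S(60,183),(110,85,90)),("side",S(205,275),(0,85,90)),("side",S(497,185),(0,-65,90)),("side",S(345,98),(110,-65,90)),
("side",S(215,83),(55,40,160)),("side",S(370,40),(55,-40,160)),("side",S(370,436),(-85,71,38)),
("top",Tp(75,47),(110,85,90)),("top",Tp(330,68),(110,-65,90)),("top",Tp(131,110),(55,40,160)),("top",Tp(273,122),(55,-40,160)),
("top",Tp(75,384),(-85,71,38)),("top",Tp(60,530),(-170,69,30)),("top",Tp(98,533),(-170,51,30)),
("side",S(455,482),("m",60,33)),("top",Tp(85,455),("m",60,33)),
("side",S(552,528),(-170,51,30)),("side",S(510,543),(-170,69,30)),("side",S(552,236),(-92,-15,120)),("top",Tp(156,362),(-78,15,120)),("top",Tp(208,367),(-78,-15,120))]
def W(v,l):
    l=np.array([v[3] if l[0]=="m" else l[0],l[1],l[2]],float);c,s=np.cos(v[2]),np.sin(v[2])
    return np.array([v[0]+c*l[0]-s*l[1],v[1]+s*l[0]+c*l[1],l[2]])
def res(v): return np.concatenate([proj(n,W(v,l))[0]-uv for n,uv,l in O])
if __name__=="__main__":
    r=least_squares(res,[600,0,0,-140],x_scale=[10,10,.1,10],loss="soft_l1");v=r.x;print(v)
    for o,e in zip(O,res(v).reshape(-1,2)):print(o[0],o[2],e.round(1))
    print("spent",W(v,(55,-40,115)),"fresh",W(v,(55,40,115)),"grip",W(v,(-85,0,97)))
    for p in [(222,247),(169,241),(215,308),(161,302)]: print(ray("top",p,70).round())
    for p in [(262,278),(190,316),(319,342),(244,400)]: print(ray("side",p,70).round())
E
python3 fit.py
```

```text
[ 5.94932216e+02  2.25513792e+01 -1.62450054e-01 -1.26550703e+02]
side (110, 85, 90) [0.9 0. ]
side (0, 85, 90) [0.6 0.5]
side (0, -65, 90) [-0.1 -1.3]
side (110, -65, 90) [-0.3  0.7]
side (55, 40, 160) [ 0.6 -0. ]
side (55, -40, 160) [ 0.8 -0.1]
side (-85, 71, 38) [-0.4  0. ]
top (110, 85, 90) [ 0.2 -0.1]
top (110, -65, 90) [-1.2  0. ]
top (55, 40, 160) [-0.3 -0.4]
top (55, -40, 160) [-0.1 -0.4]
top (-85, 71, 38) [-0.8 -0.3]
top (-170, 69, 30) [ 0.1 -1.3]
top (-170, 51, 30) [-1.8 -1.3]
side ('m', 60, 33) [ 0.8 -0.4]
top ('m', 60, 33) [-0.5 -0.4]
side (-170, 51, 30) [ 0.3 -0. ]
side (-170, 69, 30) [1.3 0.5]
side (-92, -15, 120) [1.1 1.1]
top (-78, 15, 120) [-0.4 -0.8]
top (-78, -15, 120) [-0.2 -0.9]
spent [642.7386258  -25.81748678 115.        ] fresh [655.67754466  53.12923183 115.        ] grip [511.05132767  36.29898053  97.        ]
[499. 219.  70.]
[525. 358.  70.]
[346. 242.  70.]
[369. 381.  70.]
[498. 234.  70.]
[517. 362.  70.]
[345. 266.  70.]
[356. 395.  70.]
```

```bash
cat > d.py <<'E'
import sys
from h import *
from scipy.spatial.transform import Rotation as R
o=robot.get_obs();r=R.from_quat(o["ee_rot"]);M=r.as_matrix()
tgt=np.array(eval(sys.argv[1]),float)
yaw=float(sys.argv[2]) if len(sys.argv)>2 else -0.1625
cands=[]
for s in(1,-1):
    x=np.array([0,0,-1.]);y=s*np.array([np.cos(yaw),np.sin(yaw),0]);z=np.cross(x,y)
    rv=(r.inv()*R.from_matrix(np.c_[x,y,z])).as_rotvec()
    cands.append((np.linalg.norm(rv),rv,s))
print("tcp",o["tcp_pos"].round(1),"t",o["time_s"],"w",o["width"].round(1),"F",o["ft_force"].round(1),"q",o["q"].round(2))
print("axes y",M[:,1].round(3),"z",M[:,2].round(3))
print("tool shift units",(M.T@(tgt-o["tcp_pos"])/100).round(3))
for c in cands: print("rot units",(c[1]/2).round(3),c[2],"deg",np.degrees(c[0]).round(1))
E
python3 d.py "[643,-26,260]"
```

```text
Traceback (most recent call last):
  File "d.py", line 12, in <module>
    print("tcp",o["tcp_pos"].round(1),"t",o["time_s"],"w",o["width"].round(1),"F",o["ft_force"].round(1),"q",o["q"].round(2))
                                                          ^^^^^^^^^^^^^^^^
AttributeError: 'float' object has no attribute 'round'
```

```bash
sed -i 's/o\["width"\].round(1)/round(o["width"],1)/' d.py;python3 d.py "[643,-26,260]"
```

```text
tcp [ 146.6 -632.6  236.8] t 0.1 w 91.9 F [-0.1  0.4 -0.2] q [ 1.61  0.5  -0.43  1.55  0.22  1.14 -0.21]
axes y [ 0.226 -0.974 -0.002] z [-0.974 -0.226 -0.   ]
tool shift units [-0.223 -4.789 -6.206]
rot units [-0.59  -0.001  0.001] 1 deg 67.6
rot units [0.981 0.001 0.001] -1 deg 112.4
```

```bash
python3 -m jog '[-0.1,0,-0.6,-0.05,0,0,-0.1,0,-0.6,-0.05,0,0,0,0,-0.6,-0.05,0,0,0,0,-0.6,-0.05,0,0,0,0,-0.6,-0.05,0,0,0,0,-0.6,-0.05,0,0,0,0,-0.6,-0.05,0,0,0,0,-0.6,-0.05,0,0]' -1;python3 d.py "[643,-26,260]"
```

```text
time_s: 1.1
tcp_pos: [539.3, -374.4, 251.0]
ee_rot: [-0.613, -0.353, 0.615, -0.347]
ft_force: [-0.7, 0.0, 0.2]
width: 92.0
tcp [ 539.3 -374.4  251. ] t 1.1 w 92.0 F [-0.7  0.   0.2] q [ 1.03  0.56 -0.68  1.5   0.36  1.22 -0.24]
axes y [ 0.86  -0.509 -0.009] z [-0.509 -0.86  -0.001]
tool shift units [-0.079 -0.883 -3.526]
rot units [-0.186 -0.001  0.004] 1 deg 21.3
rot units [1.385 0.006 0.002] -1 deg 158.7
```

```bash
python3 -m jog '[0,0,-0.58,-0.032,0,0,0,-0.05,-0.58,-0.032,0,0,0,-0.1,-0.58,-0.032,0,0,0,-0.1,-0.58,-0.032,0,0,0,-0.1,-0.58,-0.032,0,0,0,-0.1,-0.5,-0.03,0,0,0,0,0,0,0,0]';python3 d.py "[642.7,-25.8,200]"
```

```text
time_s: 1.98
tcp_pos: [621.5, -26.6, 249.6]
ee_rot: [0.532, 0.472, -0.531, 0.461]
ft_force: [-0.3, -0.7, -0.2]
width: 91.7
tcp [621.5 -26.6 249.6] t 1.975 w 91.7 F [-0.3 -0.7 -0.2] q [ 0.6   0.54 -0.84  1.59  0.41  1.2  -0.45]
axes y [ 0.991 -0.13  -0.011] z [-0.13  -0.991 -0.01 ]
tool shift units [ 0.494  0.215 -0.031]
rot units [ 0.016 -0.005  0.006] 1 deg 2.0
rot units [-1.555 -0.009 -0.008] -1 deg 178.2
```

```bash
python3 -m jog '[0.15,0.2,-0.03,0.016,-0.005,0.006,0.35,0,0,0,0,0,0,0,0,0,0,0]';python3 d.py "[642.7,-25.8,124]"
python3 - <<'E'
from cell import robot
import cv2
a=robot.camera("side")[90:240,200:400,::-1]; cv2.imwrite("pics/s1.png",cv2.resize(a,None,fx=4,fy=4,interpolation=2))
E
```

```text
time_s: 2.35
tcp_pos: [641.8, -28.5, 197.5]
ee_rot: [-0.539, -0.456, 0.54, -0.458]
ft_force: [-1.1, -1.2, 0.4]
width: 91.8
tcp [641.8 -28.5 197.5] t 2.35 w 91.8 F [-1.1 -1.2  0.4] q [ 0.55  0.62 -0.79  1.6   0.47  1.12 -0.52]
axes y [ 0.986 -0.165 -0.   ] z [-0.165 -0.986  0.003]
tool shift units [ 0.735  0.005 -0.03 ]
rot units [-0.002  0.001  0.   ] 1 deg 0.2
rot units [ 1.569  0.    -0.002] -1 deg 179.8
```

View pics/s1.png

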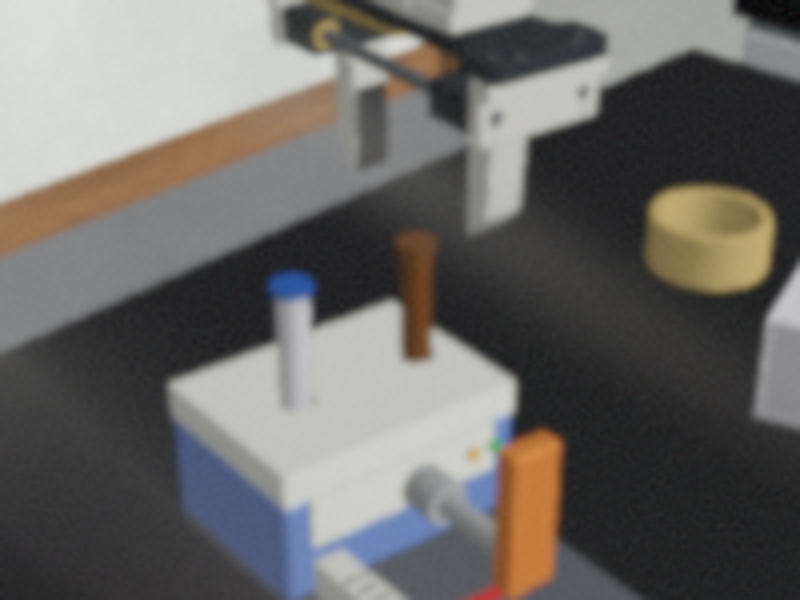

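The open jaws straddle above the brown cartridge (rim at crop (415,240), jaws at (365,160) and (495,230)). They are lined up along the unit's x, well clear of the fresh one at crop (292,285). Next I go down and close.

```bash
python3 -m jog '[0.3,0,-0.02,0,0,0,0.3,0,-0.01,0,0,0,0.13,0,0,0,0,0,0,0,0,0,0,0]' ; python3 d.py "[642.7,-25.8,124]"
```

```text
time_s: 2.9
tcp_pos: [648.7, -28.1, 131.7]
ee_rot: [0.543, 0.452, -0.538, 0.459]
ft_force: [-0.3, -0.1, -0.2]
width: 91.8
tcp [648.7 -28.1 131.7] t 2.9 w 91.8 F [-0.3 -0.1 -0.2] q [ 0.51  0.69 -0.74  1.64  0.54  1.01 -0.57]
axes y [ 0.985 -0.17   0.013] z [-0.17  -0.985  0.001]
tool shift units [ 0.077 -0.064 -0.012]
rot units [-0.004  0.001 -0.007] 1 deg 0.9
rot units [ 1.567e+00 -1.000e-02 -1.000e-03] -1 deg 179.5
```

```bash
python3 -m jog '[0.07,-0.06,-0.012,-0.004,0,-0.007,0,0,0,0,0,0]' ; python3 d.py "[642.7,-25.8,124]"; python3 -m jog '[0,0,0,0,0,0,0,0,0,0,0,0,0,0,0,0,0,0,0,0,0,0,0,0]' 1; python3 d.py "[642.7,-25.8,124]"
```

```text
time_s: 3.15
tcp_pos: [644.2, -26.0, 126.8]
ee_rot: [0.539, 0.457, -0.539, 0.458]
ft_force: [-0.5, 0.1, 1.5]
width: 91.7
tcp [644.2 -26.  126.8] t 3.15 w 91.7 F [-0.5  0.1  1.5] q [ 0.51  0.7  -0.74  1.65  0.54  1.01 -0.57]
axes y [ 0.987 -0.162  0.001] z [-0.162 -0.987  0.001]
tool shift units [ 0.028 -0.015  0.   ]
rot units [-0.     0.001 -0.001] 1 deg 0.1
rot units [ 1.571e+00 -1.000e-03 -1.000e-03] -1 deg 180.0
time_s: 3.65
tcp_pos: [645.1, -25.8, 128.4]
ee_rot: [0.54, 0.456, -0.538, 0.459]
ft_force: [-1.2, -0.0, -0.4]
width: 56.2
tcp [645.1 -25.8 128.4] t 3.65 w 56.2 F [-1.2 -0.  -0.4] q [ 0.51  0.7  -0.74  1.65  0.54  1.01 -0.57]
axes y [ 0.987 -0.162  0.004] z [-0.162 -0.987  0.001]
tool shift units [ 0.044 -0.024  0.004]
rot units [-0.     0.    -0.002] 1 deg 0.2
rot units [ 1.571e+00 -3.000e-03 -1.000e-03] -1 deg 180.0
```

```bash
python3 -m jog '[0.03,-0.02,0,0,0,0,0,0,0,0,0,0,0,0,0,0,0,0,0,0,0,0,0,0,0,0,0,0,0,0,0,0,0,0,0,0]' ; python3 d.py "[642.7,-25.8,124]"
```

```text
time_s: 4.4
tcp_pos: [642.8, -25.5, 125.0]
ee_rot: [0.539, 0.457, -0.538, 0.459]
ft_force: [-0.1, 0.3, 0.0]
width: 19.6
tcp [642.8 -25.5 125. ] t 4.4 w 19.6 F [-0.1  0.3  0. ] q [ 0.51  0.7  -0.74  1.65  0.54  1.   -0.57]
axes y [ 0.987 -0.162  0.003] z [-0.162 -0.987  0.001]
tool shift units [ 0.01  -0.001  0.003]
rot units [-0.     0.    -0.002] 1 deg 0.2
rot units [ 1.571e+00 -3.000e-03 -1.000e-03] -1 deg 180.0
```

```bash
python3 -m jog '[0,0,0,0,0,0,0,0,0,0,0,0,0,0,0,0,0,0]' ; python3 d.py "[642.7,-25.8,220]"
```

```text
time_s: 4.78
tcp_pos: [642.8, -25.5, 125.0]
ee_rot: [0.539, 0.457, -0.538, 0.459]
ft_force: [-0.2, 0.0, -1.0]
width: 19.6
tcp [642.8 -25.5 125. ] t 4.775 w 19.6 F [-0.2  0.  -1. ] q [ 0.51  0.7  -0.74  1.65  0.54  1.   -0.57]
axes y [ 0.987 -0.162  0.003] z [-0.162 -0.987  0.001]
tool shift units [-0.95   0.003  0.004]
rot units [-0.     0.    -0.002] 1 deg 0.2
rot units [ 1.571e+00 -3.000e-03 -1.000e-03] -1 deg 180.0
```

```bash
python3 -m jog '[-0.1,0,0,0,0,0,-0.2,0,0,0,0,0,-0.3,0,0,0,0,0,-0.3,0,0,0,0,0,0,0,0,0,0,0]' ; python3 d.py "[437,306,230]"
python3 - <<'E'
from cell import robot
import cv2
a=robot.camera("side")[70:240,200:400,::-1]; cv2.imwrite("pics/s2.png",cv2.resize(a,None,fx=3.5,fy=3.5,interpolation=2))
E
```

```text
time_s: 5.4
tcp_pos: [643.6, -24.6, 222.9]
ee_rot: [0.54, 0.456, -0.537, 0.46]
ft_force: [-0.6, 0.1, -0.5]
width: 19.5
tcp [643.6 -24.6 222.9] t 5.4 w 19.5 F [-0.6  0.1 -0.5] q [ 0.55  0.59 -0.8   1.58  0.46  1.16 -0.51]
axes y [ 0.987 -0.161  0.007] z [-0.161 -0.987  0.   ]
tool shift units [-0.089 -2.572 -2.93 ]
rot units [ 0.     0.    -0.003] 1 deg 0.4
rot units [-1.57   0.005  0.   ] -1 deg 180.0
```

View pics/s2.png

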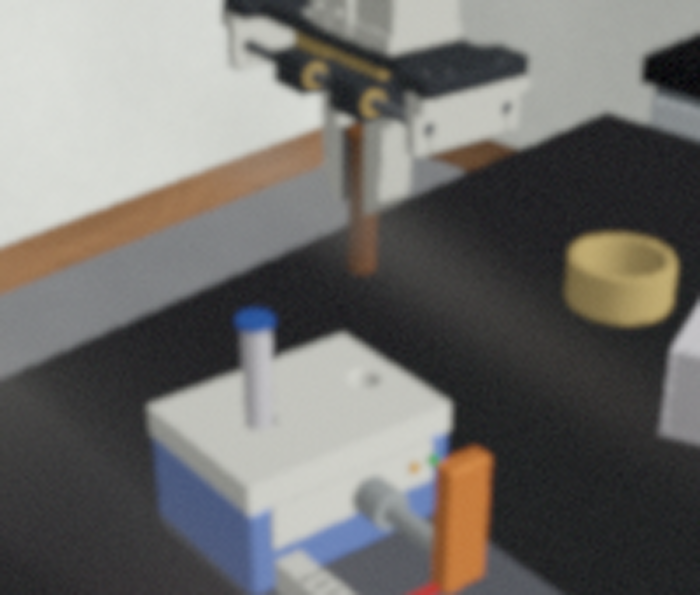

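```bash
python3 -m jog '[-0.09,-0.32,-0.25,0,0,0,0,-0.34,-0.37,0,0,0,0,-0.34,-0.37,0,0,0,0,-0.34,-0.37,0,0,0,0,-0.34,-0.37,0,0,0,0,-0.34,-0.37,0,0,0,0,-0.3,-0.37,0,0,0,0,-0.2,-0.3,0,0,0,0,0,0,0,0,0]' ; python3 d.py "[434,306,100]"
```

```text
time_s: 6.58
tcp_pos: [429.1, 294.6, 223.6]
ee_rot: [-0.537, -0.457, 0.542, -0.457]
ft_force: [0.2, -0.3, -0.2]
width: 19.5
tcp [429.1 294.6 223.6] t 6.575 w 19.5 F [ 0.2 -0.3 -0.2] q [ 0.11  0.4  -0.94  1.87  0.37  1.06 -1.15]
axes y [ 0.986 -0.165 -0.003] z [-0.165 -0.986  0.005]
tool shift units [ 1.235  0.033 -0.127]
rot units [-0.001  0.003  0.002] 1 deg 0.4
rot units [ 1.569  0.002 -0.004] -1 deg 179.8
```

```bash
python3 -m jog '[0.2,0.03,-0.12,0,0,0,0.35,0,0,0,0,0,0.35,0,0,0,0,0,0.3,0,0,0,0,0,0.15,0,0,0,0,0,0,0,0,0,0,0]' ; python3 d.py "[434,306,75]"
python3 - <<'E'
from cell import robot
import cv2
a=robot.camera("side")[200:400,120:390,::-1]; cv2.imwrite("pics/s3.png",cv2.resize(a,None,fx=2.9,fy=2.9,interpolation=2)) 
a=robot.camera("top")[200:340,120:320,::-1]; cv2.imwrite("pics/t3.png",cv2.resize(a,None,fx=3.5,fy=3.5,interpolation=2))
E
```

```text
time_s: 7.32
tcp_pos: [436.1, 298.1, 82.1]
ee_rot: [-0.537, -0.454, 0.545, -0.457]
ft_force: [-0.1, -0.1, 0.2]
width: 19.9
tcp [436.1 298.1  82.1] t 7.325 w 19.9 F [-0.1 -0.1  0.2] q [-0.04  0.61 -0.78  1.95  0.59  0.83 -1.32]
axes y [ 0.985 -0.171 -0.004] z [-0.171 -0.985  0.012]
tool shift units [ 0.07  -0.034 -0.075]
rot units [-0.004  0.006  0.002] 1 deg 0.9
rot units [ 1.566  0.003 -0.009] -1 deg 179.5
```

View pics/s3.png

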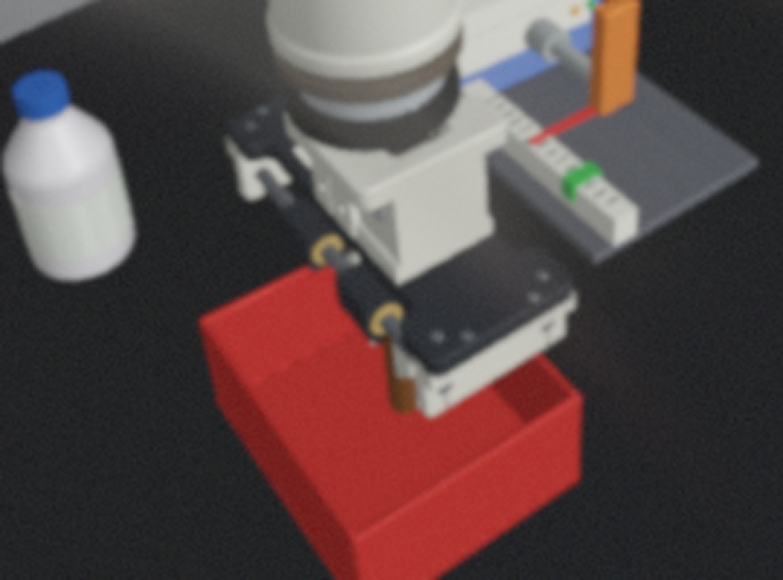

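View pics/t3.png

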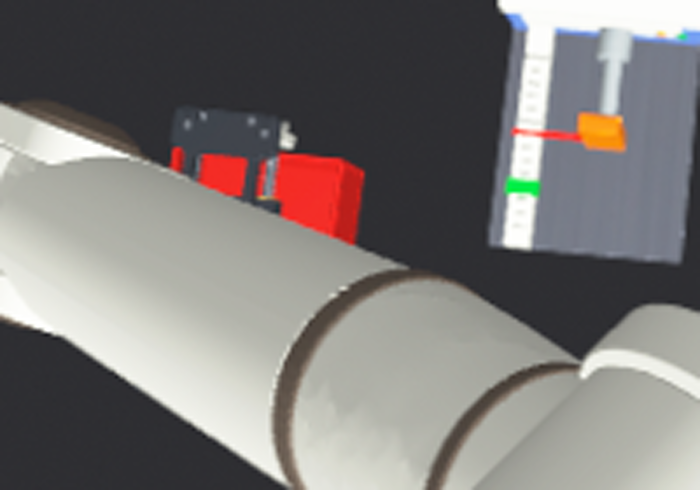

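The cartridge is inside the red box (lower end at crop (402,400) in the side view) and clear of the walls. I'll open part way and then rise.

```bash
python3 -m jog '[0.05,-0.03,-0.04,0,0,0,0,0,0,0,0,0,0,0,0,0,0,0,0,0,0,0,0,0]' 0 ; python3 -m jog '[-0.3,0,0,0,0,0,-0.5,0,0,0,0,0,-0.5,0,0,0,0,0,0,0,0,0,0,0]'; python3 d.py "[511,36.3,210]"
python3 - <<'E'
from cell import robot
import cv2
a=robot.camera("side")[200:400,120:390,::-1]; cv2.imwrite("pics/s4.png",cv2.resize(a,None,fx=2.9,fy=2.9,interpolation=2))
E
```

```text
time_s: 7.92
tcp_pos: [436.4, 305.4, 81.2]
ee_rot: [-0.54, -0.453, 0.542, -0.458]
ft_force: [0.1, 0.0, 0.4]
width: 45.5
time_s: 8.43
tcp_pos: [435.9, 306.3, 214.7]
ee_rot: [-0.539, -0.453, 0.542, -0.458]
ft_force: [-0.8, -0.2, -0.1]
width: 45.9
tcp [435.9 306.3 214.7] t 8.425 w 45.9 F [-0.8 -0.2 -0.1] q [ 0.07  0.43 -0.93  1.85  0.4   1.06 -1.19]
axes y [ 0.985 -0.17   0.002] z [-0.17  -0.985  0.007]
tool shift units [0.068 1.198 2.533]
rot units [-0.004  0.004 -0.001] 1 deg 0.6
rot units [ 1.567e+00 -1.000e-03 -6.000e-03] -1 deg 179.5
```

View pics/s4.png

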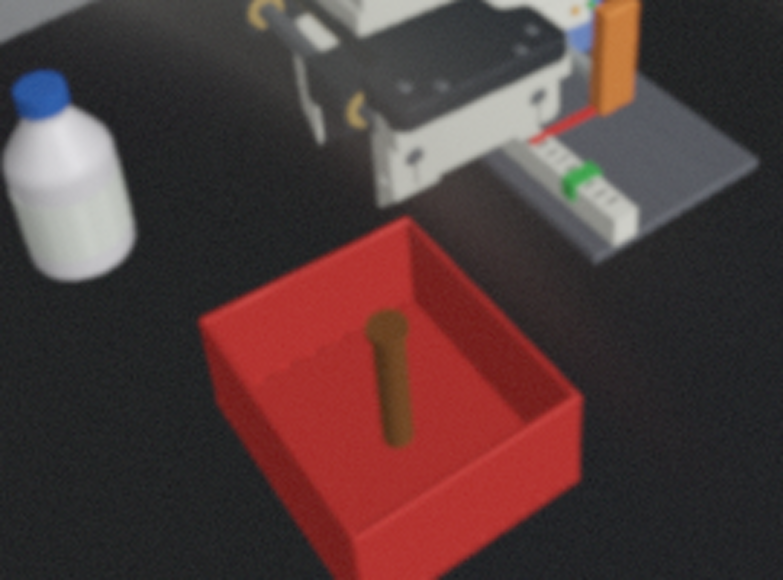

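The cartridge stands upright in the middle of the reject box (rim at crop (387,325), foot at (398,440)). Now to the grip.

```bash
python3 -m jog '[0,0.25,0.5,-0.002,0.002,0,0,0.25,0.5,-0.002,0.002,0,0,0.25,0.5,0,0,0,0,0.25,0.5,0,0,0,0,0.2,0.35,0,0,0,0,0,0,0,0,0]' ; python3 d.py "[511,36.3,160]"
```

```text
time_s: 9.22
tcp_pos: [512.3, 44.5, 205.2]
ee_rot: [-0.534, -0.461, 0.542, -0.456]
ft_force: [-1.2, 0.3, -0.2]
width: 45.9
tcp [512.3  44.5 205.2] t 9.225 w 45.9 F [-1.2  0.3 -0.2] q [ 0.59  0.4  -0.89  1.9   0.36  1.02 -0.62]
axes y [ 0.987 -0.159 -0.012] z [-0.159 -0.987  0.004]
tool shift units [0.452 0.005 0.081]
rot units [0.001 0.002 0.006] 1 deg 0.7
rot units [-1.569 -0.009  0.003] -1 deg 179.8
```

```bash
python3 -m jog '[0.1,0.005,0.08,0,0,0.006,0.3,0,0,0,0,0,0,0,0,0,0,0]' ; python3 d.py "[511,36.3,89]"
python3 - <<'E'
from cell import robot
import cv2
a=robot.camera("side")[130:290,230:390,::-1]; cv2.imwrite("pics/s5.png",cv2.resize(a,None,fx=3.7,fy=3.7,interpolation=2)) 
a=robot.camera("top")[150:285,240:350,::-1]; cv2.imwrite("pics/t5.png",cv2.resize(a,None,fx=4.4,fy=4.4,interpolation=2))
E
```

```text
time_s: 9.6
tcp_pos: [508.1, 37.7, 161.1]
ee_rot: [-0.535, -0.459, 0.539, -0.46]
ft_force: [0.2, 0.6, -0.4]
width: 45.8
tcp [508.1  37.7 161.1] t 9.6 w 45.8 F [ 0.2  0.6 -0.4] q [ 0.57  0.45 -0.85  1.96  0.43  0.93 -0.66]
axes y [ 0.988 -0.155 -0.003] z [-0.155 -0.988  0.004]
tool shift units [0.721 0.033 0.006]
rot units [0.003 0.002 0.002] 1 deg 0.5
rot units [-1.567 -0.003  0.003] -1 deg 179.6
```

View pics/s5.png

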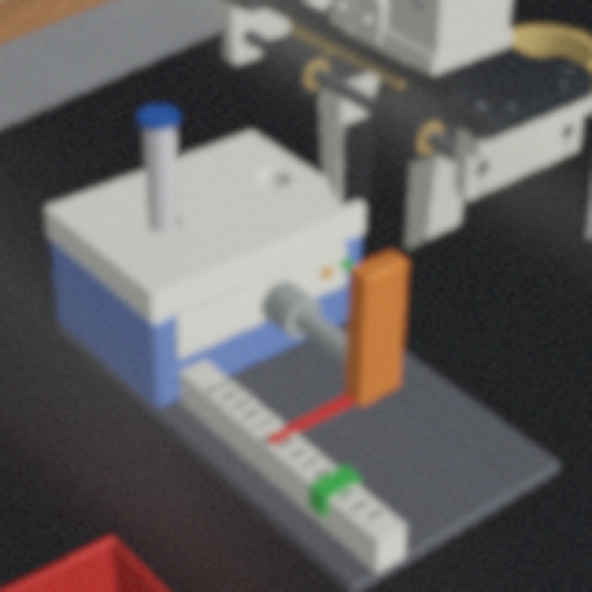

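View pics/t5.png

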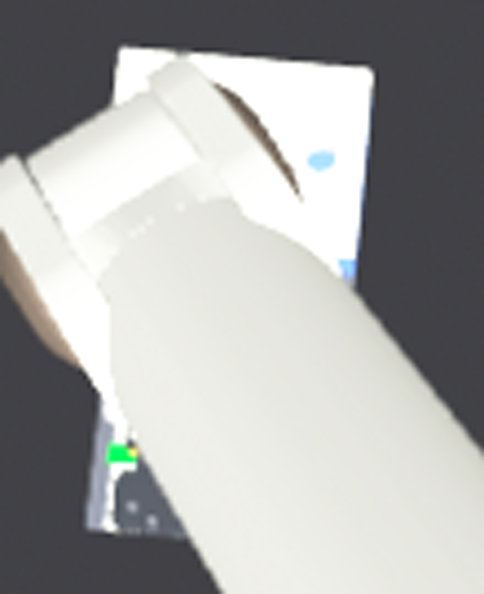

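```bash
python3 -m jog '[0.1,0.03,0,0.003,0,0,0.25,0,0,0,0,0,0.25,0,0,0,0,0,0.1,0,0,0,0,0,0,0,0,0,0,0]' ; python3 d.py "[511,36.3,89]"
```

```text
time_s: 10.32
tcp_pos: [517.5, 39.3, 94.3]
ee_rot: [0.54, 0.455, -0.537, 0.461]
ft_force: [0.6, 0.2, 0.7]
width: 46.0
tcp [517.5  39.3  94.3] t 10.325 w 46.0 F [0.6 0.2 0.7] q [ 0.49  0.55 -0.77  1.99  0.54  0.8  -0.76]
axes y [ 0.987 -0.16   0.009] z [-0.16  -0.987  0.002]
tool shift units [ 0.053 -0.059  0.039]
rot units [ 0.001  0.001 -0.004] 1 deg 0.5
rot units [-1.57   0.007  0.002] -1 deg 179.9
```

```bash
python3 -m jog '[0.04,-0.06,0.04,0,0,-0.004,0,0,0,0,0,0]' ; python3 d.py "[511,36.3,89]"; python3 -m jog '[0,0,0,0,0,0,0,0,0,0,0,0,0,0,0,0,0,0,0,0,0,0,0,0,0,0,0,0,0,0,0,0,0,0,0,0]' 1; python3 d.py "[511,36.3,89]"
```

```text
time_s: 10.58
tcp_pos: [511.5, 36.3, 91.3]
ee_rot: [-0.538, -0.457, 0.539, -0.459]
ft_force: [-0.5, 0.1, -0.3]
width: 45.5
tcp [511.5  36.3  91.3] t 10.575 w 45.5 F [-0.5  0.1 -0.3] q [ 0.49  0.55 -0.77  2.    0.54  0.8  -0.75]
axes y [ 0.987 -0.16   0.002] z [-0.16  -0.987  0.002]
tool shift units [ 0.023 -0.005  0.   ]
rot units [ 0.001  0.001 -0.001] 1 deg 0.2
rot units [-1.57   0.002  0.002] -1 deg 179.9
time_s: 11.32
tcp_pos: [513.2, 35.9, 92.5]
ee_rot: [0.54, 0.456, -0.538, 0.46]
ft_force: [1.3, 1.0, -0.7]
width: 14.2
tcp [513.2  35.9  92.5] t 11.325 w 14.2 F [ 1.3  1.  -0.7] q [ 0.49  0.55 -0.77  2.    0.54  0.8  -0.75]
axes y [ 0.987 -0.161  0.006] z [-0.161 -0.987  0.001]
tool shift units [ 0.035 -0.023 -0.   ]
rot units [ 0.     0.001 -0.003] 1 deg 0.3
rot units [-1.571e+00  4.000e-03  1.000e-03] -1 deg 180.0
```

```bash
python3 -m jog '[0,-0.1,0,0,0,0,0,-0.12,0,0,0,0,0,-0.12,0,0,0,0,0,-0.06,0,0,0,0,0,0,0,0,0,0]' ; python3 d.py "[470.1,43,92]"
python3 - <<'E'
from cell import robot
import cv2
cv2.imwrite("pics/side6.png",robot.camera("side")[:,:,::-1])
a=cv2.imread("pics/side6.png")[140:290,230:390]; cv2.imwrite("pics/s6.png",cv2.resize(a,None,fx=5,fy=4,interpolation=2))
E
```

```text
time_s: 11.95
tcp_pos: [479.3, 41.6, 92.6]
ee_rot: [0.544, 0.454, -0.534, 0.462]
ft_force: [7.3, 0.8, -8.5]
width: 14.2
tcp [479.3  41.6  92.6] t 11.95 w 14.2 F [ 7.3  0.8 -8.5] q [ 0.51  0.5  -0.79  2.08  0.53  0.74 -0.78]
axes y [ 0.987 -0.162  0.017] z [-0.162 -0.987 -0.003]
tool shift units [ 0.004 -0.093  0.001]
rot units [-0.    -0.001 -0.009] 1 deg 1.0
rot units [ 1.57  -0.013  0.002] -1 deg 180.0
```

View pics/s6.png

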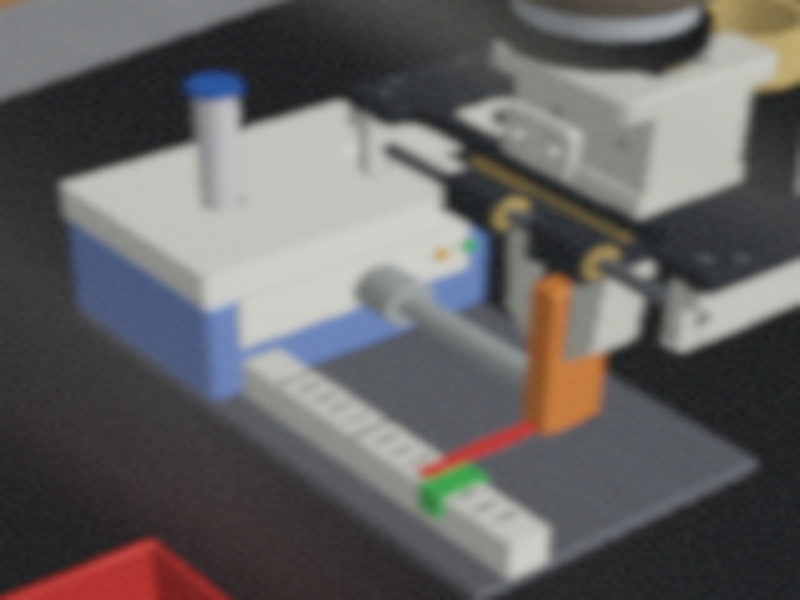

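```bash
python3 -m jog '[0,-0.09,0,0,0,-0.005,0,0,0,0,0,0,0,0,0,0,0,0]' ; python3 d.py "[470.1,43,92]"
python3 - <<'E'
from cell import robot
import cv2
cv2.imwrite("pics/side7.png",robot.camera("side")[:,:,::-1])
a=cv2.imread("pics/side7.png")[230:280,290:350]; cv2.imwrite("pics/s7.png",cv2.resize(a,None,fx=12,fy=12,interpolation=2)) 
from fit import *
v=[594.93,22.55,-.16245,-126.55]
for x in(-120.5,-126.5,-132.5): print(x,((proj("side",W(v,(x,71,40)))[0]-[290,230])*12).round(),((proj("side",W(v,(x,55,40)))[0]-[290,230])*12).round())
print("mark corners",[((proj("side",W(v,(-126.5+a,60+b,33)))[0]-[290,230])*12).round() for a,b in((6,12),(6,-12),(-6,12),(-6,-12))])
E
```

```text
time_s: 12.38
tcp_pos: [474.7, 42.3, 92.5]
ee_rot: [0.544, 0.455, -0.534, 0.46]
ft_force: [8.1, 0.8, -7.1]
width: 14.5
tcp [474.7  42.3  92.5] t 12.375 w 14.5 F [ 8.1  0.8 -7.1] q [ 0.52  0.49 -0.79  2.09  0.52  0.74 -0.77]
axes y [ 0.987 -0.162  0.015] z [-0.162 -0.987 -0.005]
tool shift units [ 0.005 -0.047  0.001]
rot units [-0.    -0.003 -0.007] 1 deg 0.9
rot units [ 1.571 -0.011  0.004] -1 deg 180.0
-120.5 [303. 337.] [382. 295.]
-126.5 [328. 357.] [407. 315.]
-132.5 [352. 378.] [431. 335.]
mark corners [array([297., 373.]), array([415., 310.]), array([346., 415.]), array([464., 350.])]
```

View pics/s7.png

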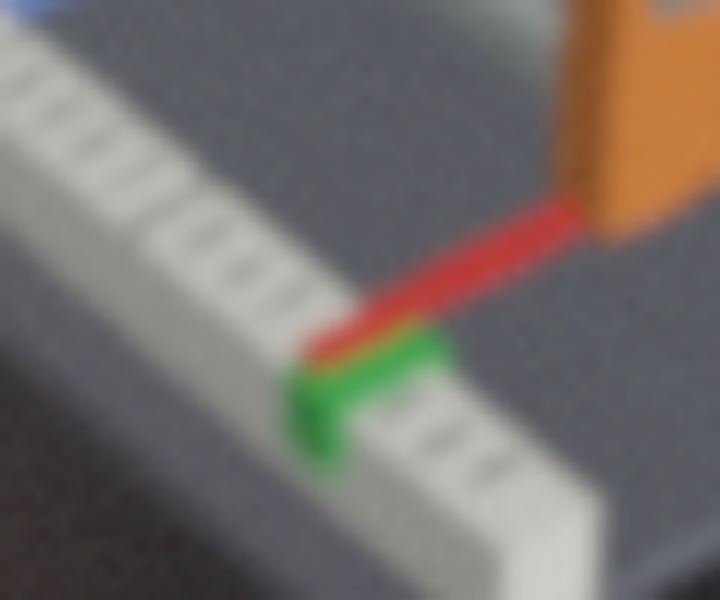

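```bash
python3 -m jog '[0,-0.07,0,0,0,-0.005]' ; python3 -m jog '[0,0,0,0,0,0]'; python3 -m jog '[0,0,0,0,0,0]';python3 -m jog '[0,0,0,0,0,0]'; python3 d.py "[470.1,43,92]"
```

```text
time_s: 12.55
tcp_pos: [469.8, 43.2, 92.6]
ee_rot: [0.543, 0.457, -0.535, 0.458]
ft_force: [9.5, -1.2, -8.4]
width: 14.0
time_s: 12.68
tcp_pos: [471.0, 43.0, 92.5]
ee_rot: [0.543, 0.457, -0.535, 0.459]
ft_force: [8.4, 0.7, -9.7]
width: 14.3
time_s: 12.8
tcp_pos: [472.3, 42.8, 92.6]
ee_rot: [0.544, 0.456, -0.534, 0.459]
ft_force: [8.5, 0.3, -8.8]
width: 13.8
time_s: 12.92
tcp_pos: [473.6, 42.6, 92.5]
ee_rot: [0.544, 0.456, -0.533, 0.46]
ft_force: [7.7, 0.3, -9.2]
width: 14.1
tcp [473.6  42.6  92.5] t 12.925 w 14.1 F [ 7.7  0.3 -9.2] q [ 0.52  0.49 -0.8   2.1   0.52  0.74 -0.77]
axes y [ 0.987 -0.161  0.015] z [-0.161 -0.987 -0.009]
tool shift units [ 0.005 -0.035  0.001]
rot units [ 0.    -0.004 -0.007] 1 deg 1.0
rot units [-1.57   0.011 -0.007] -1 deg 179.9
```

```bash
python3 -m jog '[0,-0.05,0,0,0,-0.004,0,-0.014,0,0,0,-0.001,0,-0.013,0,0,0,0,0,-0.013,0,0,0,0,0,-0.013,0,0,0,0,0,-0.013,0,0,0,0]'; python3 d.py "[470.1,43,92]"
python3 - <<'E'
from cell import robot
import cv2
cv2.imwrite("pics/side8.png",robot.camera("side")[:,:,::-1])
a=cv2.imread("pics/side8.png")[230:280,290:350]; cv2.imwrite("pics/s8.png",cv2.resize(a,None,fx=12,fy=12,interpolation=2)) 
a=robot.camera("top")[180:285,240:350,::-1]; cv2.imwrite("pics/t8.png",cv2.resize(a,None,fx=5,fy=5,interpolation=2))
E
```

```text
time_s: 13.68
tcp_pos: [470.7, 43.0, 92.6]
ee_rot: [0.546, 0.456, -0.53, 0.46]
ft_force: [8.8, 0.4, -7.5]
width: 14.2
tcp [470.7  43.   92.6] t 13.675 w 14.2 F [ 8.8  0.4 -7.5] q [ 0.53  0.49 -0.8   2.11  0.52  0.73 -0.77]
axes y [ 0.987 -0.16   0.019] z [-0.16  -0.987 -0.013]
tool shift units [ 0.005 -0.006  0.001]
rot units [ 0.001 -0.007 -0.01 ] 1 deg 1.4
rot units [-1.57   0.015 -0.011] -1 deg 179.9
```

View pics/s8.png

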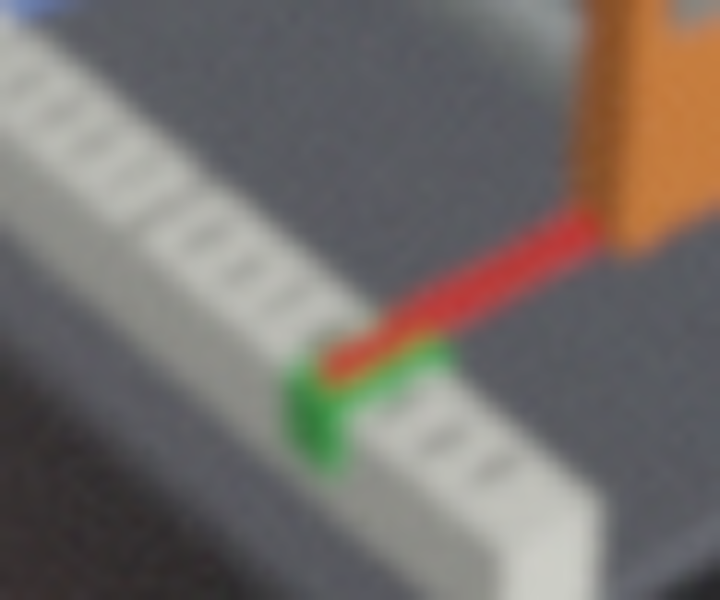

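View pics/t8.png

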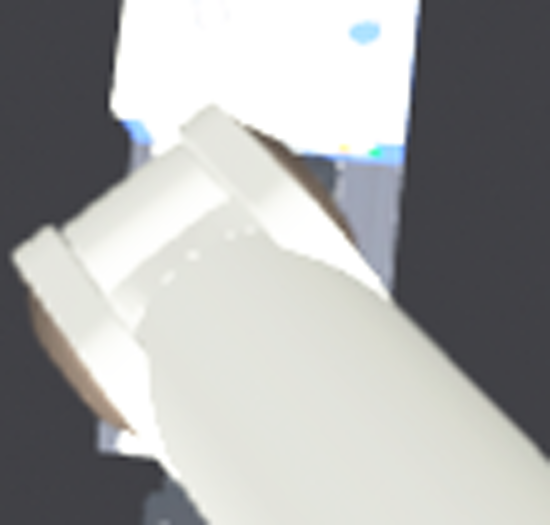

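```bash
cat > m.py <<'E'
from fit import *
v0=[594.93,22.55,-.16245,0]
def meas(n,f):
    im=cv2.imread(f).astype(float);b,g,r=im[...,0],im[...,1],im[...,2]
    wg=np.clip(g-np.maximum(r,b)-25,0,None);wr=np.clip(r-np.maximum(g,b)*1.0-60,0,None)
    out=[]
    for nm,w,ys,z in(("mark",wg,60,33),("ptr",wr,60,38)):
        m=np.zeros(w.shape)
        if n=="side": m[225:285,290:350]=1
        else: m[230:262,258:278]=1
        w=w*m
        # per-pixel back projection to plane z, to unit frame
        Y,X=np.nonzero(w>0); L=[]
        for a,c in zip(X,Y):
            p=ray(n,(a,c),z)[:2]-v0[:2];cc,s=np.cos(v0[2]),np.sin(v0[2])
            L.append((cc*p[0]+s*p[1],-s*p[0]+cc*p[1],w[c,a]))
        L=np.array(L)
        lo,hi=(50,70) if nm=="mark" else (42,66)
        L=L[(L[:,1]>lo)&(L[:,1]<hi)&(L[:,0]<-60)]
        out.append((nm,np.average(L[:,0],weights=L[:,2]).round(2) if len(L) else None,len(L)))
    print(n,f,out)
meas("top","pics/top0.png");meas("side","pics/side0.png");meas("side","pics/side7.png");meas("side","pics/side8.png")
E
python3 m.py
```

```text
top pics/top0.png [('mark', np.float64(-126.39), 29), ('ptr', np.float64(-85.39), 11)]
side pics/side0.png [('mark', np.float64(-124.02), 61), ('ptr', np.float64(-82.51), 33)]
side pics/side7.png [('mark', np.float64(-127.05), 36), ('ptr', np.float64(-121.27), 35)]
side pics/side8.png [('mark', np.float64(-129.14), 22), ('ptr', np.float64(-125.45), 33)]
```

```bash
python3 -m jog '[0,0.002,0,0,0,0,0,-0.013,0,0,0,0,0,-0.013,0,0,0,0,0,-0.013,0,0,0,0,0,-0.013,0,0,0,0,0,-0.013,0,0,0,0]'; sleep 0
python3 - <<'E'
from cell import robot
import cv2
cv2.imwrite("pics/side9.png",robot.camera("side")[:,:,::-1])
a=cv2.imread("pics/side9.png")[100:400,120:400]; cv2.imwrite("pics/s9.png",cv2.resize(a,None,fx=2,fy=2,interpolation=2))
o=robot.get_obs();print(o["tcp_pos"],o["dq"].round(4),o["ft_force"],o["width"]) 
from m import meas
meas("side","pics/side9.png")
for i in range(6): robot.camera("side")
print(robot.get_obs()["tcp_pos"])
E
```

```text
time_s: 14.52
tcp_pos: [472.4, 42.8, 92.6]
ee_rot: [0.55, 0.454, -0.526, 0.463]
ft_force: [8.5, 0.4, -8.1]
width: 14.4
[472.39181756  42.78093424  92.5863285 ] [-0.0005  0.0008 -0.0017 -0.002  -0.0023  0.0016  0.0007] [ 7.39083046 -1.40385158 -8.94073066] 14.131962189465456
top pics/top0.png [('mark', np.float64(-126.39), 29), ('ptr', np.float64(-85.39), 11)]
side pics/side0.png [('mark', np.float64(-124.02), 61), ('ptr', np.float64(-82.51), 33)]
side pics/side7.png [('mark', np.float64(-127.05), 36), ('ptr', np.float64(-121.27), 35)]
side pics/side8.png [('mark', np.float64(-129.14), 22), ('ptr', np.float64(-125.45), 33)]
side pics/side9.png [('mark', np.float64(-128.39), 27), ('ptr', np.float64(-123.66), 35)]
[472.38448036  42.77304044  92.59433015]
```

View pics/s9.png

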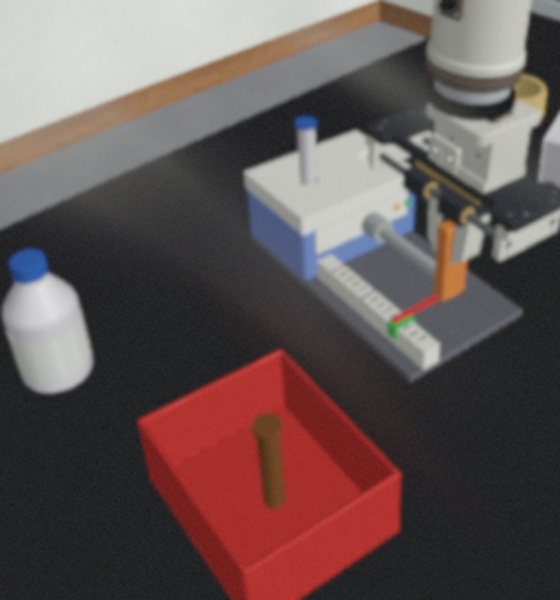

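The pointer stands over the green mark (crop (395,320)). The spent cartridge is upright in the box, the fresh one is in its seat and the bottle is in place, and the arm is still. I'm handing in.

```bash
python3 -c "
from cell import robot
robot.hand_in()"
```

```text
the job is handed in; nothing more can be done
```

The spent cartridge is in the red reject box and the rod is held with its pointer over the green mark. I handed the job in at about 15 s of the 48 s allowed; no verdict is reported.

- **Cartridge:** I lifted it out of its seat and released it in the middle of the reject box, where it stands upright with its centre about 49 mm up.
- **Rod:** I gripped it by the orange plate and pulled it out about 41.2 mm. The images put the mark 41.0 to 41.5 mm out.
- **Last checks:** The pointer is within about 1 mm of the mark by the side camera and the TCP travel. The arm did not move over the last 0.3 s, with the spring pulling about 8 N on the grip. The fresh cartridge and bottle look unmoved; the tape roll is partly hidden behind the arm in the last picture.
- **Disagreements:**
  - My first target for the rod overshot by about 1.5 mm, so I backed off.
  - Measuring the mark directly in the late pictures is biased because the pointer covers it. I used its position from the first pictures instead.
  - The wrist also showed a steady vertical force of about -8 N while pulling. I left it, as it is far below the limits.

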